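Reset the drying cabinet's door stay

ROBOT

A 6-joint arm with a two-finger parallel gripper is mounted at the origin on a cart in front of the work surface, level with it; the furniture and walls round the work are solid. World frame = base frame: x ahead of the robot, y to its left, z up, the work surface at z = 0. Lengths are in m, angles in rad, forces in N, time in s.
With the tool pointing down it reaches from about 0.2 to 0.875 m from the base axis. Payload 3.4 kg.
Tool frame: the origin (TCP) lies between the finger pads; the fingertips stand 25 mm ahead of it and the grasp point (between the pads) lies 6 mm ahead of it (r.nose_length is the z of the fingertips in the tool frame, in m); z points along the fingers, x is the direction in which the jaws open and shut, and the axes are right-handed (so a half turn about z gives the same grasp; the last joint's range is limited). The gripper opens to 94 mm and grips with 3 to 60 N. Pads are 16 mm wide; open, the fingers measure 119 mm over their backs; the gripper's body (75 mm by 177 mm) begins 78 mm behind the grasp point.
Start: joints at [0.987, 0.276, 1.505, -0, 1.361, -0.121], TCP at [0.257, 0.515, 0.23] pointing down, gripper open.
Joint ranges: [-2.89, 2.89], [-0.75, 2.08], [0.22, 2.7], [-1.18, 4.32], [0.11, 2.71], [-2.7, 2.7]. Speed limits (rad/s): [2.57, 2.57, 3.14, 3.14, 3.14, 3.14].

INTERFACE

Orientations are given as a unit quaternion [w, x, y, z].
In Python, from plant import r, gripper_to, inverse_kinematics, vision, models, telemetry gives the robot as it stands. Calls block until the motion is done:
- r.move_to(position, orientation): joint-space move of the TCP to a pose.
- r.move_l(position, rot=None, vel=0.15, guard=None): straight line of the TCP; rot=None keeps the orientation; vel is the mean speed in m/s. With guard (N) it stops when the force on the tool has changed by that much, and returns True; else False.
- r.movej(angles): joint-space move.
- gripper_to(opening, f_grip=None): finger opening in m; f_grip is the grip in N (None keeps the last); returns when the fingers have stopped.
- r.hold(seconds).
- inverse_kinematics(position, orientation): joint angles nearest the present ones, or None.
- vision.snapshot(name): name is "scene" or "side" or "wrist"; returns the picture (480x640x3 uint8, red, green, blue); there is no depth.
- vision.get_calibration(name): a dict with "fx", "fy", "cx", "cy" (pixels), "position" and "orientation" of the camera in the world. Camera axes: x right, y down, z forward; pixel columns grow to the right and rows downward; lengths in m; the calibration is good to about 2 mm. A picture is of the moment at which its call begins: read the wrist's pose just before it. get_calibration takes no time and is no camera call; for the wrist camera it gives the pose at the moment of the call.
A pose or a line that the arm cannot do raises r.PlanningError and nothing moves.
- r.sign_off(): hands the job in, once; it reports no verdict.
Trained networks look in the newest picture that a camera, given by its name, has taken for a name from the list of things; names that differ only in an ending like _2 or _b are one class to them, and where a whole thing is asked for, a point or a joint stands for the part that bears it (a point fixed in the world has none). Each returns a list of dicts, best first, with "score" (0 to 1); they miss things now and then, are a little off and sometimes report something else, mostly with a low value. They report only what shows in the picture. A call takes as long as a camera call.
- models.boxes_of(thing, camera): "at" ([x, y, z] in m, in world coordinates, good to about 4 mm: the middle of the surface that is visible of it).
- models.regions_of(thing, camera): "pixels" (480x640 bool, what is visible of it).
- models.mark_of(thing, camera): "at" ([x, y, z] in m, in world coordinates, good to about 4 mm: a listed point, or the origin of a listed thing).
Readings, each from a call of its own:
- telemetry.current_t(): time.
- telemetry.current_joints(): joint angles.
- telemetry.current_dq(): joint speeds.
- telemetry.current_joint_efforts(): joint torques, N m.
- telemetry.current_ee_pos(): TCP position.
- telemetry.current_tool_rot(): TCP orientation.
- telemetry.current_wrist_force(): force on the tool from outside, world axes, zero at the start.
- telemetry.current_torque(): the same for the moment, N m.
- telemetry.current_opening(): finger opening in m.
Only numpy, scipy, OpenCV 4.12 (cv2) and the standard library are available. Lean on these libraries where they do the work, as an engineer would, in place of code of your own. Each camera call takes 0.05 s, during which the arm holds its last target.

TASK

The door of the small drying cabinet is held ajar by a perforated steel stay on its roof, which hangs loosely on the brass pin by its long loading slot. For drying, take the stay by its black ball, lift it off the pin, bring the door in and put the middle one of the three round holes over the same pin, pressed fully down and level, then let go. Feel for the pin gently rather than forcing the stay down on it, and leave everything else on the bench where it is.

Things in the scene. Friction and masses are not known exactly. Their poses are not given: they have to be found in the camera images.
- stay_ball (a point): Centre of the black ball (20 mm diameter) on a 9 mm stem at the stay's tail, to be gripped from above. With the stay level it is 194 mm above the table, 34 mm above the cabinet's roof and 24 mm above the bar's top face; 185 mm from the stay's pivot, 100 mm beyond the middle hole. Below it only the flat roof (a 10 mm high vent cap stands near the roof's rear left corner).
- stay: The stay: flat steel bar 20 x 4 mm, 200 mm long, about 0.1 kg. Origin on its pivot, on the door's top edge 160 mm from the door's hinge, at mid-thickness; x along the bar to the ball, z up when level. Round holes, 10.4 mm diameter, at x = 60, 85 (the middle one) and 110 mm, then a slot 27 x 13 mm centred at x = 137 mm. It rises from level to 40 degrees and cannot sink below level.
- middle_hole (a point): Centre of the middle round hole (10.4 mm diameter, through the 4 mm bar), 85 mm from the pivot, 168 mm above the table when level (bar's underside 6 mm above the roof). The stay's up-and-down pivot is stiff: about 2 N at the ball raises it, about 1 N lowers it, and it stays at any height where it is left; it does not drop by itself.
- swivel (a joint): Sideways turn of the stay on the door in rad, 0 when square to the door; grows counter-clockwise from above. Turns freely, so the bar may turn as the ball is moved (the ball may also turn between the fingers).
- pin_plate: Dark steel plate 46 x 22 x 3 mm with an adjustment slot, fixed on the roof. Origin at the centre of its underside, 160 mm above the table; x along its slot, from the door to the cabinet's rear, z up. The brass pin stands in it: fixed by hand anywhere up to 6 mm before or behind the plate's centre along x (y true to the centre); where is not measured. It starts somewhere inside the stay's slot.
- pin_height (a point): Point above the plate's centre at the height of the pin's top (15 mm above the roof); NOT the pin itself, which is up to 6 mm off along the plate's x. The pin is upright, 8 mm in diameter, flat-topped with a 1 mm chamfer; it ends 9 mm above the underside and 5 mm above the top face of a level stay. A push down at the ball bears on the pin about 2.2 times as hard.
- cabinet: Drying cabinet, clear panels in an aluminium frame, white base and roof, 200 mm deep (x), 240 mm wide, 160 mm high; fixed. Origin at the centre of its underside; x points to its rear, y to its left. The door's hinge axis is upright at x = -111, y = +113 mm.
- door (a joint): Opening angle of the side-hung door in rad: 0 shut, growing as it swings out towards the robot; about 0.58 at the start, 0.19 to 0.28 with the middle hole on the pin (0.35 to 0.45 for the hole next to the slot, 0.03 to 0.12 for the hole next to the door). It stays where it is left; moving it takes about 1 N at the stay.
- tube_rack: Bystander: blue tube rack with capped tubes, 50 x 112 x 111 mm, origin at the centre of its underside
- soap_bottle: Bystander: clear pump bottle with white pump, 182 mm tall, origin at the centre of its underside
- mug: Bystander: black and white mug, 97 mm tall, origin at the centre of its underside
- balance: Bystander: flat black pocket balance, 66 x 118 x 14 mm, origin at the centre of its underside
- sample_cup_a: Bystander: white sample cup with red lid, 70 mm wide, 72 mm tall, origin at the centre of its underside
- sample_cup_b: Bystander: second such sample cup with red lid, origin at the centre of its underside
- timer: Bystander: white square bench timer, 62 x 62 x 16 mm, origin at the centre of its underside

How it is judged:
On the way:
1. the stay has been raised clear of the pin (bar tilted up by at least 0.09 rad) (angle between stay's own z axis and vertical above 0.09 rad), for 0.05 s.
At the end, for the whole second after the job is handed in: The stay lies level (within 0.03 rad) with its middle round hole down over the pin (hole centre within 9 mm of the plate's centre, which only that hole allows), released and at rest (horizontal distance between middle_hole and pin_plate below 0.009 m and angle between stay's own z axis and vertical below 0.03 rad and contact force between the fingers and stay below 0.1 N and linear speed of stay below 0.01 m/s); the robot touches nothing.
It fails at once if the stay is pressed or dragged against the pin or its plate with more than 35 N (contact force between stay and pin_plate above 35 N).
It fails at once if something else on the bench is shifted by more than 25 mm or knocked over (distance of any of tube_rack, soap_bottle, mug, balance, sample_cup_a, sample_cup_b, timer from where it was at the start of the episode above 0.025 m or angle between any of tube_rack, soap_bottle, mug, balance, sample_cup_a, sample_cup_b, timer's own z axis and vertical above 0.4 rad).
It also fails if it takes over 51 s, if anything falls off the work surface, if the arm or the gripper's body presses on something with over 40 N, if the wrist force passes 120 N, or if a joint passes its speed limit or range.

## Working session

There is one attempt and no reset: what is moved stays moved. The work goes in short steps, each a Python script; the robot and the scene stay as the last script left them, time stands still between calls to the robot, and variables do not carry over. Pictures are saved under pics/ and viewed, and the job is handed in when it is done.

```bash
ls; mkdir -p pics; python3 - <<'E'
from plant import r, gripper_to, inverse_kinematics, vision, models, telemetry
import cv2
print(telemetry.current_t())
for c in ["scene","side","wrist"]:
    im=vision.snapshot(c); cv2.imwrite(f"pics/{c}0.png",im[:,:,::-1])
    print(c,vision.get_calibration(c))
    for th in ["stay_ball","middle_hole","pin_plate","cabinet","pin_height","stay"]:
        try: print(th,[(d['score'],d['at']) for d in models.mark_of(th,c)][:2])
        except Exception as e: print(th,e)
print(telemetry.current_t())
E
```

```text
pics
0.0
scene {'fx': 528.9768852947082, 'fy': 528.9768852947082, 'cx': 314.78745353950177, 'cy': 237.15936415072437, 'position': array([-0.50683058, -0.47265981,  0.72430991]), 'orientation': array([-0.43399327,  0.71311359, -0.47533559,  0.27780377])}
stay_ball [(0.91, [0.4681, -0.0228, 0.1926])]
middle_hole [(0.77, [0.3786, -0.0091, 0.1647])]
pin_plate [(0.49, [0.427, -0.0142, 0.1591])]
cabinet [(0.96, [0.4852, 0.0359, -0.0017])]
pin_height [(0.46, [0.4273, -0.0137, 0.1741])]
stay [(0.86, [0.2901, -0.0032, 0.1639]), (0.17, [0.4858, 0.0318, -0.0031])]
side {'fx': 588.2769488394157, 'fy': 588.2769488394157, 'cx': 325.3287497932749, 'cy': 248.71602278229255, 'position': array([-0.06594011,  1.39595252,  0.96161419]), 'orientation': array([ 0.10041029, -0.14510466,  0.84383124, -0.50676548])}
stay_ball []
middle_hole [(0.53, [0.3774, -0.009, 0.1712])]
pin_plate []
cabinet [(0.76, [0.4911, 0.0295, 0.0004])]
pin_height []
stay [(0.66, [0.292, -0.0056, 0.1685])]
wrist {'fx': 348.3382238086204, 'fy': 348.3382238086204, 'cx': 319.81634290626994, 'cy': 242.22367850093846, 'position': array([0.18011228, 0.55260701, 0.38528636]), 'orientation': array([0.12472523, 0.84110632, 0.52049074, 0.07793053])}
stay_ball []
middle_hole []
pin_plate []
cabinet []
pin_height []
stay []
1.05
```

View pics/scene0.png

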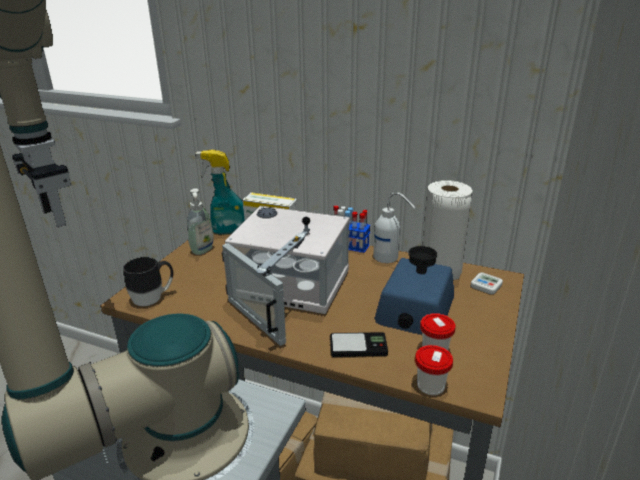

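View pics/side0.png

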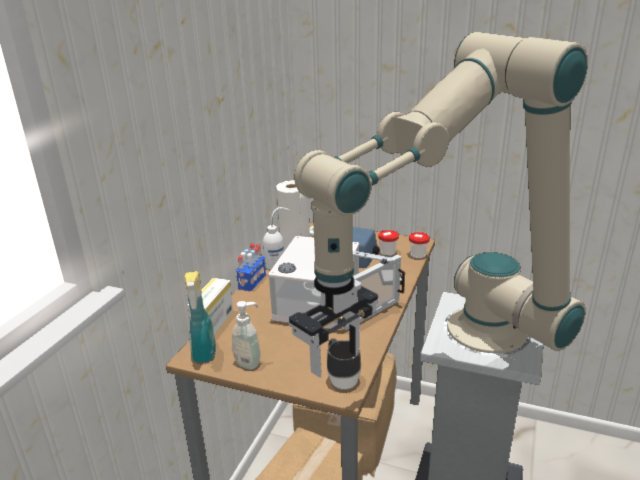

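```bash
cat > h.py <<'E'
from plant import r, gripper_to, inverse_kinematics, vision, models, telemetry
import cv2, numpy as np
from scipy.spatial.transform import Rotation as R
def mat(q): return R.from_quat(q,scalar_first=True).as_matrix()
def down(yaw):  # tool z down, tool x at yaw in world
    x=np.array([np.cos(yaw),np.sin(yaw),0]);z=np.array([0,0,-1.]);y=np.cross(z,x)
    return R.from_matrix(np.c_[x,y,z]).as_quat(scalar_first=True)
def ray(cal,uv):
    d=mat(cal['orientation'])@np.array([(uv[0]-cal['cx'])/cal['fx'],(uv[1]-cal['cy'])/cal['fy'],1]); return np.array(cal['position']),d
def atz(cal,uv,z):
    p,d=ray(cal,uv); return p+d*(z-p[2])/d[2]
def proj(cal,X):
    c=mat(cal['orientation']).T@(np.array(X)-cal['position']); return np.array([cal['fx']*c[0]/c[2]+cal['cx'],cal['fy']*c[1]/c[2]+cal['cy']])
def tri(obs):
    A=np.zeros((3,3));b=np.zeros(3)
    for cal,uv in obs:
        p,d=ray(cal,uv);d=d/np.linalg.norm(d);M=np.eye(3)-np.outer(d,d);A+=M;b+=M@p
    X=np.linalg.solve(A,b); return X,[np.round(proj(c,X)-uv,2) for c,uv in obs]
E
python3 - <<'E'
from h import *
q=telemetry.current_tool_rot();p=np.array(telemetry.current_ee_pos());M=mat(q)
c=vision.get_calibration('wrist')
print(M.round(3)); print("cam in tool",M.T@(c['position']-p)); print((M.T@mat(c['orientation'])).round(3))
for yaw in np.deg2rad([-174,-96,-84,-6,0,84,96,174]):
  for z in (.2,.40):
    j=inverse_kinematics([0.468,-0.022,z],down(yaw)); print(round(np.rad2deg(yaw)),z,None if j is None else np.round(j,2))
E
```

```text
[[ 0.446  0.895  0.   ]
 [ 0.895 -0.446  0.   ]
 [ 0.    -0.    -1.   ]]
cam in tool [-1.33002903e-04 -8.55312268e-02 -1.54749093e-01]
[[ 1.     0.     0.001]
 [-0.     0.957  0.291]
 [-0.001 -0.291  0.957]]
-174 0.2 None
-174 0.4 None
-96 0.2 [-0.2   0.14  1.77 -0.    1.24  1.48]
-96 0.4 [-0.2   0.06  1.37 -0.    1.71  1.48]
-84 0.2 [-0.2   0.14  1.77 -0.    1.24  1.27]
-84 0.4 [-0.2   0.06  1.37 -0.    1.71  1.27]
-6 0.2 [-0.2   0.14  1.77 -0.    1.24 -0.09]
-6 0.4 [-0.2   0.06  1.37 -0.    1.71 -0.09]
0 0.2 [-0.2   0.14  1.77 -0.    1.24 -0.2 ]
0 0.4 [-0.2   0.06  1.37 -0.    1.71 -0.2 ]
84 0.2 [-0.2   0.14  1.77 -0.    1.24 -1.66]
84 0.4 [-0.2   0.06  1.37 -0.    1.71 -1.66]
96 0.2 [-0.2   0.14  1.77 -0.    1.24 -1.87]
96 0.4 [-0.2   0.06  1.37 -0.    1.71 -1.87]
174 0.2 None
174 0.4 None
```

```bash
cat > look.py <<'E'
from h import *
def look(n,things=("stay_ball","middle_hole","pin_plate","stay","cabinet")):
    c=vision.get_calibration('wrist'); im=vision.snapshot('wrist'); cv2.imwrite(f"pics/w{n}.png",im[:,:,::-1])
    import pickle; pickle.dump(c,open(f"pics/w{n}.pkl","wb"))
    for th in things:
        d=models.mark_of(th,'wrist')[:1]
        if d: print(n,th,d[0]['score'],np.round(d[0]['at'],4),proj(c,d[0]['at']).round(1))
    return c,im
E
python3 - <<'E'
from look import *
p=np.array(telemetry.current_ee_pos()); r.move_l([p[0],p[1],.36],vel=.3)
r.move_to([0.40,-0.03,0.33],down(np.deg2rad(84))); look(1)
r.move_to([0.44,0.03,0.31],down(np.deg2rad(84))); look(2)
print(telemetry.current_t())
E
```

```text
1 stay_ball 0.97 [ 0.4775 -0.0161  0.1921] [342.2 315.7]
1 middle_hole 0.64 [ 0.3789 -0.0159  0.1713] [331.8 208.3]
1 pin_plate 0.81 [ 0.4298 -0.0173  0.1614] [334.9 257.2]
1 stay 0.67 [ 0.2965 -0.0091  0.1665] [330.6 112.2]
1 cabinet 0.75 [ 0.428  -0.019   0.1591] [332.9 254.9]
2 stay_ball 0.83 [ 0.4765 -0.0159  0.1907] [269.8 290.8]
2 middle_hole 0.7 [ 0.3792 -0.0112  0.1682] [262.4 173. ]
2 pin_plate 0.95 [ 0.4295 -0.0154  0.1599] [267.6 228.8]
2 stay 0.6 [ 0.2937 -0.0067  0.1699] [251.2  59.4]
4.6667
```

View pics/w1.png

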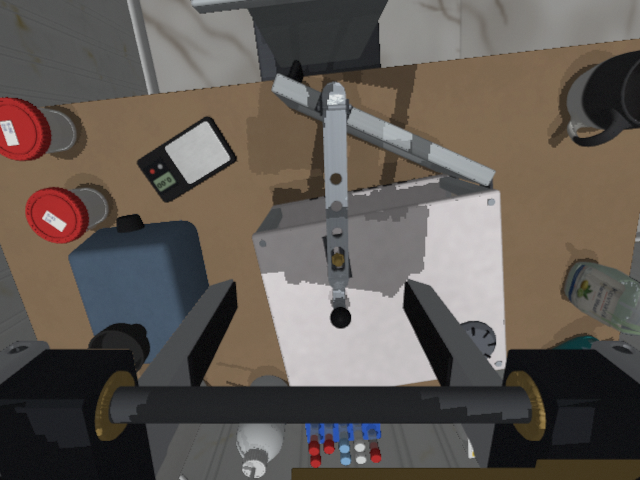

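View pics/w2.png

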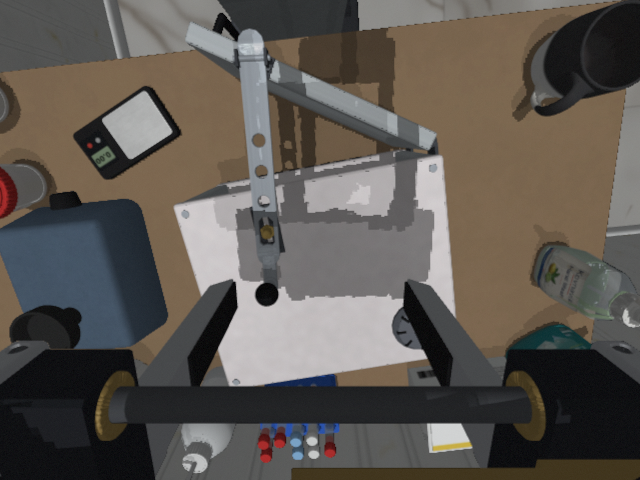

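```bash
python3 - <<'E'
import cv2
for n,(x,y) in {1:(270,180),2:(200,140)}.items():
    im=cv2.imread(f"pics/w{n}.png")[y:y+150,x:x+150]
    cv2.imwrite(f"pics/z{n}.png",cv2.resize(im,None,fx=4,fy=4,interpolation=cv2.INTER_CUBIC))
E
```

```text
(no output)
```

View pics/z1.png

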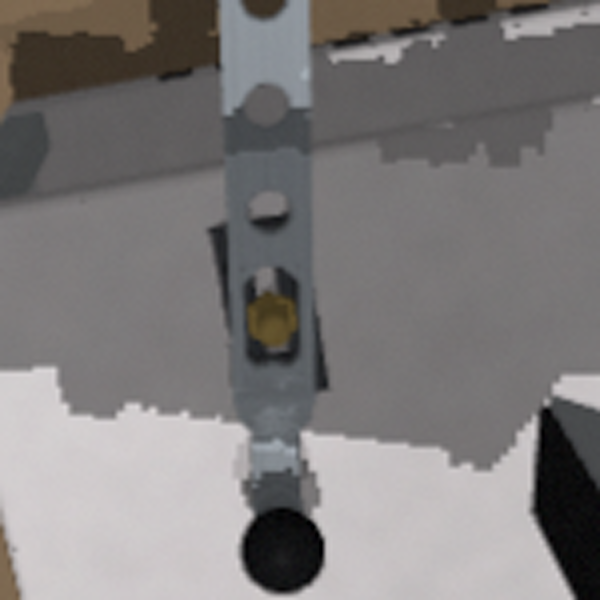

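View pics/z2.png

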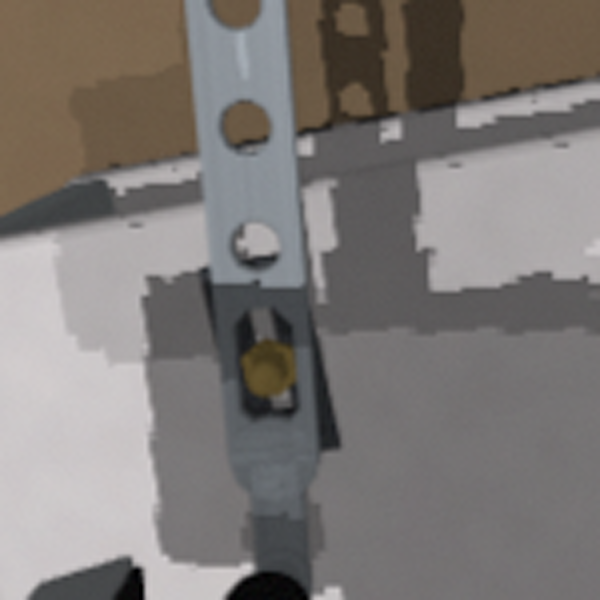

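```bash
python3 - <<'E'
from h import *
import pickle
c1,c2=[pickle.load(open(f"pics/w{n}.pkl","rb")) for n in (1,2)]
for n,a,b,z in [("pin",(338,260.2),(266.8,231.2),.175),("ball",(340.7,317.5),(266.3,294),.194),("h110",(337,232.5),(264,201.2),.17),("h85",(336.7,206),(261.5,171.7),.17),("h60",(336,178.5),(258.7,140.7),.17),
 ("scrFR",(263,243),(185,214),.16),("scrFL",(491,202),(433,168),.16),("plA",(322,237),(252,208),.163),("plB",(351.7,277),(284.7,251.5),.163)]:
    X,e=tri([(c1,a),(c2,b)]); print(n,X.round(4),[x.tolist() for x in e],atz(c1,a,z).round(4),atz(c2,b,z).round(4))
E
```

```text
pin [ 0.4291 -0.0145  0.1715] [[0.18, -0.44], [-0.2, 0.49]] [ 0.4283 -0.0148  0.175 ] [ 0.4278 -0.0136  0.175 ]
ball [ 0.4757 -0.0177  0.1983] [[0.01, -0.03], [-0.01, 0.03]] [ 0.4782 -0.0177  0.194 ] [ 0.4777 -0.0186  0.194 ]
h110 [ 0.4027 -0.0132  0.1694] [[0.0, -0.0], [-0.0, 0.0]] [ 0.4026 -0.0132  0.17  ] [ 0.4026 -0.0131  0.17  ]
h85 [ 0.3777 -0.0114  0.17  ] [[-0.11, 0.24], [0.11, -0.26]] [ 0.3775 -0.0112  0.17  ] [ 0.3779 -0.0115  0.17  ]
h60 [ 0.3529 -0.0098  0.1702] [[-0.17, 0.35], [0.17, -0.39]] [ 0.3526 -0.0096  0.17  ] [ 0.3532 -0.01    0.17  ]
scrFR [ 0.4077 -0.0851  0.1633] [[-0.08, 0.21], [0.09, -0.23]] [ 0.4084 -0.0857  0.16  ] [ 0.4085 -0.0866  0.16  ]
scrFL [0.3903 0.133  0.1619] [[-0.02, 0.03], [0.02, -0.03]] [0.3907 0.1339 0.16  ] [0.3906 0.1336 0.16  ]
plA [ 0.4105 -0.028   0.1523] [[0.0, -0.0], [-0.0, 0.0]] [ 0.4075 -0.0278  0.163 ] [ 0.4086 -0.0257  0.163 ]
plB [ 0.4516 -0.0025  0.1629] [[0.06, -0.16], [-0.07, 0.17]] [ 0.4518 -0.0026  0.163 ] [ 0.4515 -0.0024  0.163 ]
```

```bash
cat > geo.py <<'E'
from look import *
H=np.array([.3694,.1349]); P=np.array([.4280,-.0142])
def circ(A,ra,B,rb,near):
    d=B-A;L=np.linalg.norm(d);a=(ra**2-rb**2+L*L)/2/L;h=np.sqrt(ra*ra-a*a);u=d/L;n=np.array([-u[1],u[0]])
    return min((A+a*u+s*h*n for s in(1,-1)),key=lambda X:np.linalg.norm(X-near))
Q0=np.array([.2929,-.0055])
def tgt(P): # pivot with middle hole on P
    return circ(H,.16,np.asarray(P),.085,np.array([.34,-.02]))
def pose(Q,al,phi): # TCP position
    u=np.array([np.cos(al),np.sin(al)]); rb=.185*np.cos(phi)-.026*np.sin(phi)
    b=Q+rb*u; return np.r_[b,.168+.185*np.sin(phi)+.026*np.cos(phi)+.006]
def ang(Q,P): d=np.asarray(P)-Q; return np.arctan2(d[1],d[0])
def dooran(Q): d=Q-H; return np.arctan2(d[0],-d[1])*-1+.081
E
python3 - <<'E'
from geo import *
Q=tgt(P); print(Q,ang(Q,P),pose(Q,ang(Q,P),0),dooran(Q0),dooran(Q), ang(Q0,[.3777,-.0114]))
al=ang(Q0,[.3777,-.0114]); g=pose(Q0,al,0); print(g)
rot=down(al+np.pi/2)
gripper_to(.05)
r.move_to([g[0],g[1],.26],rot)
f0=np.array(telemetry.current_wrist_force()); print(f0)
print(r.move_l(g,rot,vel=.08,guard=6))
print(telemetry.current_ee_pos(),np.array(telemetry.current_wrist_force())-f0)
gripper_to(0.012,f_grip=12); print(telemetry.current_opening(),np.array(telemetry.current_wrist_force())-f0)
look(3); cv2.imwrite("pics/s3.png",vision.snapshot('scene')[:,:,::-1])
print(telemetry.current_t())
E
```

```text
[ 0.34345493 -0.0229824 ] 0.10350711371064567 [ 0.52746479 -0.00386776  0.2       ] 0.5798974854120579 0.24387589647116337 -0.0694635309100087
[ 0.47745385 -0.01834042  0.2       ]
[-0.01651595 -0.08076436 -0.07998968]
False
[ 0.47787861 -0.01831866  0.20053078] [-0.15241794 -1.12428751 -0.39114813]
0.018919782827216593 [0.37314367 0.27730402 0.59861664]
3 stay_ball 0.76 [ 0.4763 -0.018   0.1933] [319.9 307.6]
3 middle_hole 0.85 [ 0.3815 -0.0133  0.1698] [316.2 114. ]
3 pin_plate 0.59 [ 0.4288 -0.0169  0.1588] [316.  203.8]
7.75
```

View pics/w3.png

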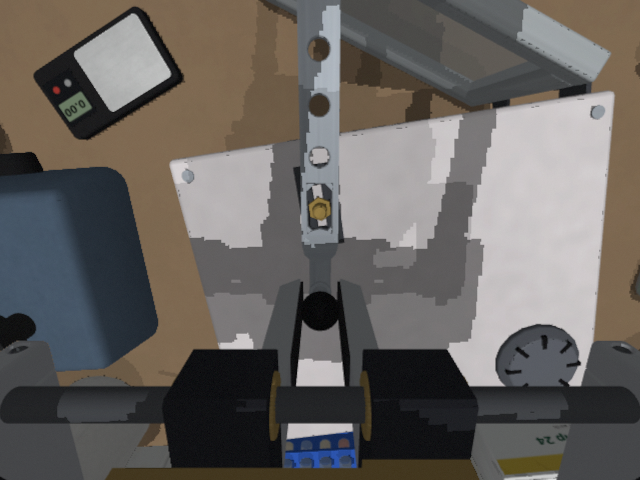

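```bash
python3 - <<'E'
from geo import *
import pickle
c=pickle.load(open("pics/w3.pkl","rb"))
im=cv2.imread("pics/w3.png")[140:260,260:380]; cv2.imwrite("pics/z3.png",cv2.resize(im,None,fx=5,fy=5,interpolation=cv2.INTER_CUBIC))
al=-.0695; off=np.array(telemetry.current_ee_pos())-pose(Q0,al,0); print("off",off)
f0=np.array(telemetry.current_wrist_force())
for phi in (.04,.08,.12,.17):
    g=r.move_l(pose(Q0,al,phi),vel=.06,guard=12); print(phi,g,np.round(np.array(telemetry.current_wrist_force())-f0,2),telemetry.current_opening())
    if g: break
look(4); cv2.imwrite("pics/s4.png",vision.snapshot('scene')[:,:,::-1]); print(telemetry.current_t())
im=cv2.imread("pics/w4.png")[100:300,220:420]; cv2.imwrite("pics/z4.png",cv2.resize(im,None,fx=3,fy=3,interpolation=cv2.INTER_CUBIC))
E
```

```text
off [ 7.66646117e-05 -1.02256436e-05  3.32560299e-05]
0.04 False [ 0.22  0.68 -1.9 ] 0.019163588856309678
0.08 False [ 0.24  0.41 -2.18] 0.01878258637096091
0.12 False [ 0.23  0.98 -1.58] 0.01880099000787584
0.17 False [ 0.01 -0.47 -1.29] 0.018741991425214332
4 stay_ball 0.73 [ 0.4705 -0.0159  0.2236] [323.2 308.6]
4 middle_hole 0.78 [ 0.3799 -0.0141  0.1861] [314.8 126.4]
4 pin_plate 0.6 [ 0.43   -0.0164  0.1596] [317.4 207.5]
9.2333
```

View pics/z3.png

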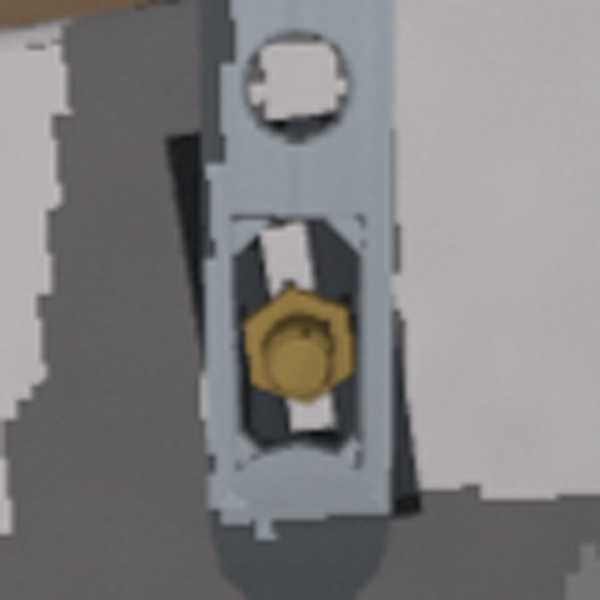

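View pics/w4.png

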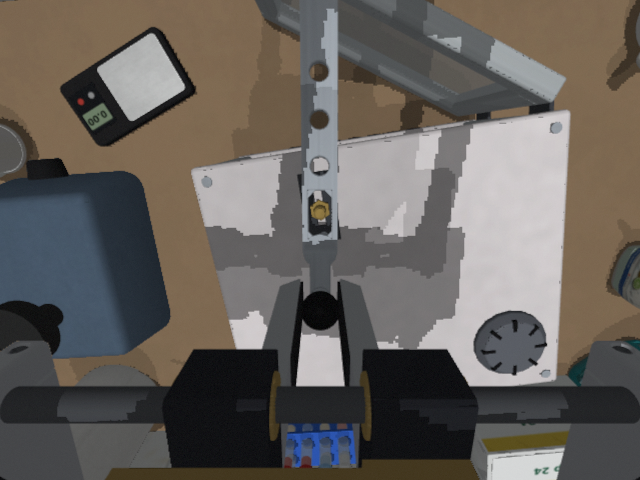

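```bash
python3 - <<'E'
from geo import *
import pickle
c={n:pickle.load(open(f"pics/w{n}.pkl","rb")) for n in (1,2,3,4)}
for n,uv in [(1,(338.2,261.6)),(2,(266.7,232.8)),(3,(319.3,211.4))]: print(n,atz(c[n],uv,.175).round(4))
print("hex",atz(c[3],(319.6,209),.166).round(4))
print("h110",atz(c[3],(260+298/5,140+85/5),.17).round(4))
print(tri([(c[1],(338.2,261.6)),(c[2],(266.7,232.8)),(c[3],(319.3,211.4))]))
for n,(x,y) in {1:(320,240),2:(250,215),4:(290,180)}.items():
    im=cv2.imread(f"pics/w{n}.png")[y:y+45,x:x+60]; cv2.imwrite(f"pics/y{n}.png",cv2.resize(im,None,fx=10,fy=10,interpolation=cv2.INTER_CUBIC))
E
```

```text
1 [ 0.4297 -0.0147  0.175 ]
2 [ 0.4292 -0.0139  0.175 ]
3 [ 0.4299 -0.0151  0.175 ]
hex [ 0.4305 -0.015   0.166 ]
h110 [ 0.4025 -0.013   0.17  ]
(array([ 0.43051707, -0.01479309,  0.17173897]), [array([-0.16, -0.36]), array([-0.22,  0.53]), array([ 0.64, -0.19])])
```

View pics/y1.png

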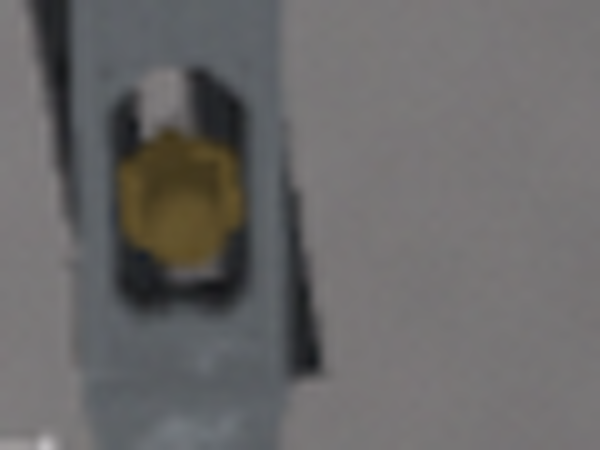

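View pics/y4.png

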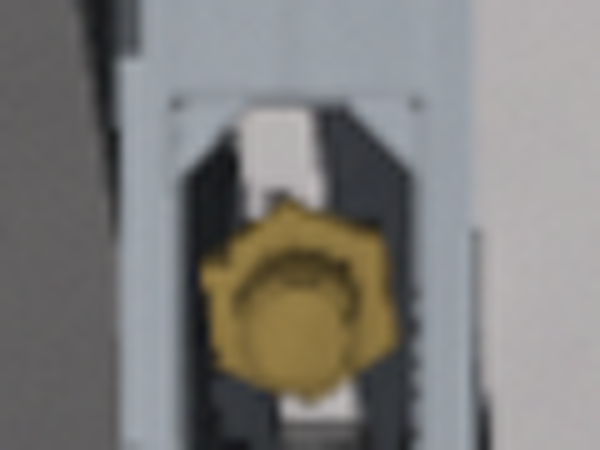

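```bash
sed -i 's/P=np.array(\[.4280,-.0142\])/P=np.array([.4298,-.0148])/' geo.py; python3 - <<'E'
from geo import *
import pickle
c=pickle.load(open("pics/w4.pkl","rb")); print(atz(c,(319.7,214),.175))
Qt=tgt(P); alt=ang(Qt,P); print(Qt,alt,dooran(Qt))
al0=-.0695; th0=dooran(Q0); tht=dooran(Qt)
f0=np.array(telemetry.current_wrist_force())
for s in np.linspace(0,1,6)[1:]:
    th=th0+(tht-th0)*s; a=th-.081
    Q=H+.16*np.array([-np.sin(a),-np.cos(a)]); al=al0+(alt-al0)*s
    g=r.move_l(pose(Q,al,.17),down(al+np.pi/2),vel=.06,guard=15); print(Q,al,g,np.round(np.array(telemetry.current_wrist_force())-f0,2))
    if g: break
look(5); print(telemetry.current_t(),telemetry.current_ee_pos())
print(c['position'])
E
```

```text
[ 0.43111512 -0.01495635  0.175     ]
[ 0.34522233 -0.0232627 ] 0.09972641469359558 0.2326915291940983
[ 0.30277976 -0.01057076] -0.035654717061280886 False [ 1.15 -0.73  1.06]
[ 0.31303386 -0.01484264] -0.001809434122561765 False [ 0.18 -0.04  1.17]
[ 0.32355966 -0.01839274] 0.032035848816157356 False [ 0.35 -0.77  0.17]
[ 0.33430642 -0.02120394] 0.06588113175487648 False [ 0.42 -0.02  0.48]
[ 0.34522233 -0.0232627 ] 0.09972641469359558 False [ 1.08 -0.5   1.17]
5 stay_ball 0.95 [ 0.526  -0.0038  0.2243] [321.9 314.7]
5 middle_hole 0.86 [ 0.4299 -0.0188  0.1883] [311.9 118.9]
5 pin_plate 0.87 [ 0.4285 -0.017   0.1603] [316.  118.9]
11.1667 [ 0.52234306 -0.00559168  0.23103509]
[ 0.38501404 -0.01181636  0.38610459]
```

View pics/w5.png

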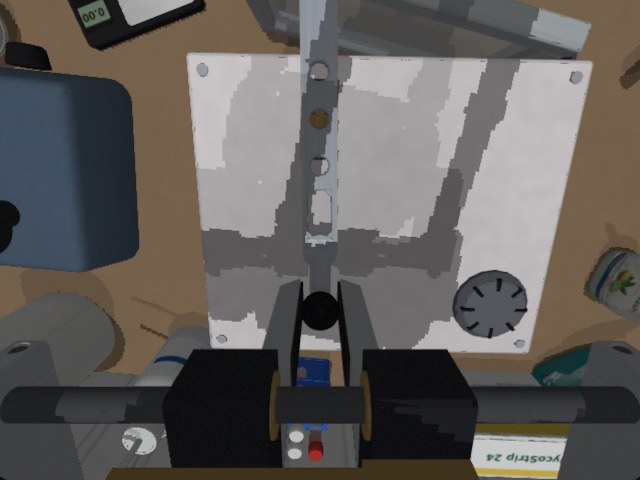

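```bash
python3 - <<'E'
from geo import *
Qt=tgt(P); alt=ang(Qt,P)
f0=np.array(telemetry.current_wrist_force())
g=r.move_l(pose(Qt,alt,.13),down(alt+np.pi/2),vel=.04,guard=8); print(g,np.round(np.array(telemetry.current_wrist_force())-f0,2))
look(6)
im=cv2.imread("pics/w6.png")[80:140,280:360]; cv2.imwrite("pics/z6.png",cv2.resize(im,None,fx=10,fy=10,interpolation=cv2.INTER_CUBIC))
c=vision.get_calibration('wrist')
u=np.array([np.cos(alt),np.sin(alt)]);phi=.13
hc=np.r_[Qt+u*(.085*np.cos(phi)-.002*np.sin(phi)),.168+.085*np.sin(phi)+.002*np.cos(phi)]
print("hole top",hc,proj(c,hc),"pin",proj(c,np.r_[P,.175]),"hex", proj(c,np.r_[P,.166]));print(telemetry.current_t())
E
```

```text
False [-1.1  -0.43  0.44]
6 stay_ball 0.83 [ 0.5229 -0.0008  0.2181] [328.3 309.7]
6 middle_hole 0.76 [ 0.4324 -0.0183  0.1819] [312.2 122.3]
6 pin_plate 0.67 [ 0.4277 -0.016   0.1594] [317.6 115.9]
hole top [ 0.42882834 -0.01489722  0.18100203] [319.211874   116.15286681] pin [319.22418707 118.64021356] hex [319.24125277 119.40213745]
11.8
```

View pics/z6.png

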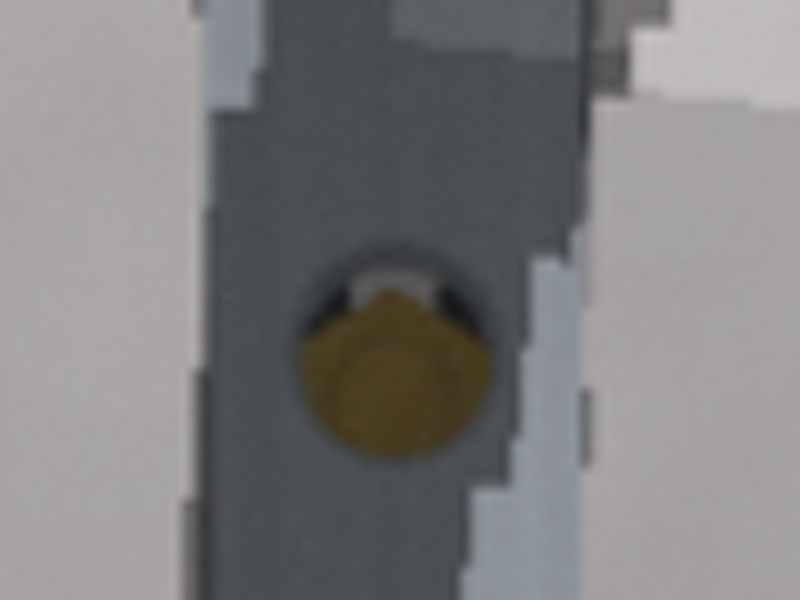

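```bash
python3 - <<'E'
from geo import *
P2=P+[.0004,-.0002]
Qt=tgt(P2); alt=ang(Qt,P2); rot=down(alt+np.pi/2)
f0=np.array(telemetry.current_wrist_force())
r.move_l(pose(Qt,alt,.13),rot,vel=.04)
for phi in (.115,.1,.085,.07,.055,.04,.025,.01,0,-.005):
    g=r.move_l(pose(Qt,alt,phi),rot,vel=.025,guard=5); e=telemetry.current_ee_pos()
    print(phi,g,np.round(e,4),np.round(np.array(telemetry.current_wrist_force())-f0,2))
    if g: break
look(7); print(telemetry.current_t())
im=cv2.imread("pics/w7.png")[60:160,260:380]; cv2.imwrite("pics/z7.png",cv2.resize(im,None,fx=6,fy=6,interpolation=cv2.INTER_CUBIC))
E
```

```text
0.115 False [ 0.5257 -0.0056  0.2211] [-0.   -0.37  1.85]
0.1 False [ 0.5266 -0.0056  0.2184] [0.63 1.95 1.25]
0.085 False [ 0.5271 -0.0055  0.2155] [0.68 1.02 1.  ]
0.07 False [ 0.5275 -0.0054  0.2127] [0.58 1.46 0.65]
0.055 False [ 0.5279 -0.0054  0.2099] [0.73 1.31 2.31]
0.04 False [ 0.5285 -0.0053  0.2072] [0.23 0.73 1.13]
0.025 False [ 0.529  -0.0053  0.2044] [0.18 1.42 1.34]
0.01 False [ 0.5294 -0.0052  0.2017] [0.12 0.28 0.73]
0 False [ 0.5297 -0.0052  0.1999] [0.72 1.04 1.29]
-0.005 False [ 0.5298 -0.0052  0.1993] [-0.3   0.72  2.7 ]
7 stay_ball 0.69 [ 0.5299 -0.0021  0.1936] [325.3 311.3]
7 middle_hole 0.66 [ 0.4391 -0.0197  0.1699] [308.2 123.2]
7 pin_plate 0.91 [ 0.4292 -0.0168  0.1614] [316.1 104.2]
14.9167
```

View pics/z7.png

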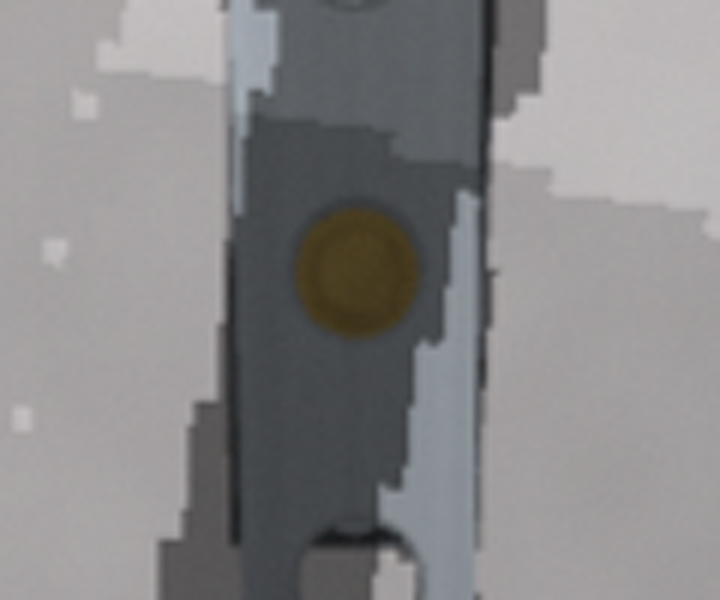

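```bash
python3 - <<'E'
from geo import *
e=np.array(telemetry.current_ee_pos()); f0=np.array(telemetry.current_wrist_force())
g=r.move_l(e-[0,0,.004],vel=.01,guard=6); e=np.array(telemetry.current_ee_pos()); print(g,e,np.array(telemetry.current_wrist_force())-f0)
gripper_to(.05); print(telemetry.current_opening())
r.move_l(e+[0,0,.12],vel=.15)
r.move_to([.43,-.0,.33],down(1.67)); look(8)
r.move_to([.45,.04,.30],down(1.67)); look(9)
cv2.imwrite("pics/s8.png",vision.snapshot('scene')[:,:,::-1])
print(telemetry.current_t())
E
```

```text
True [ 0.53001342 -0.00523711  0.19867732] [-0.11337315  0.70429433  2.53721927]
0.050030607596120207
8 stay_ball 0.79 [ 0.5298 -0.0026  0.1941] [306.1 339.5]
8 middle_hole 0.66 [ 0.4322 -0.0186  0.1719] [299.1 233.4]
8 pin_plate 0.55 [ 0.4294 -0.017   0.1594] [301.7 227.3]
8 stay 0.76 [ 0.3476 -0.0302  0.1721] [293.7 137.7]
8 cabinet 0.63 [ 0.4303 -0.0164  0.1736] [301.5 232.2]
9 middle_hole 0.71 [ 0.4314 -0.0199  0.1727] [248.7 213.9]
9 pin_plate 0.85 [ 0.429  -0.0191  0.1583] [253.  207.8]
9 stay 0.68 [ 0.349  -0.0259  0.1701] [246.1 106.9]
18.275
```

View pics/w8.png

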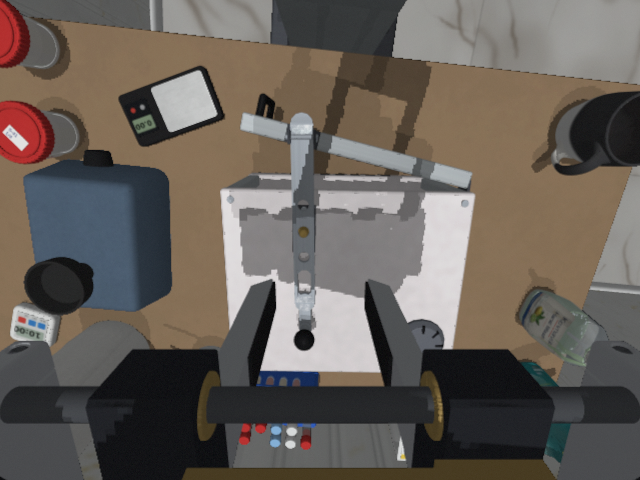

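View pics/w9.png

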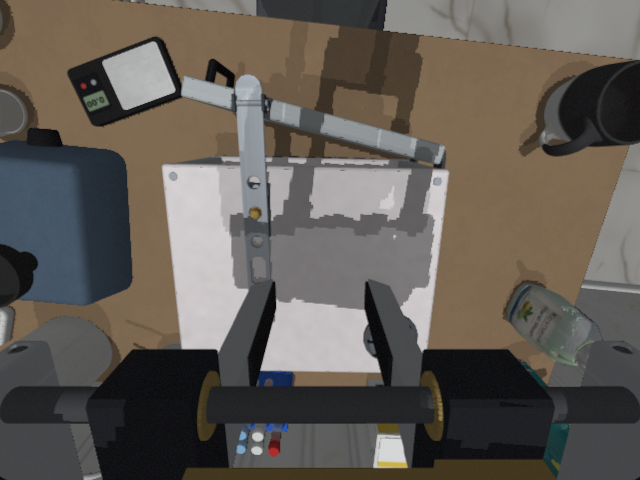

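View pics/s8.png

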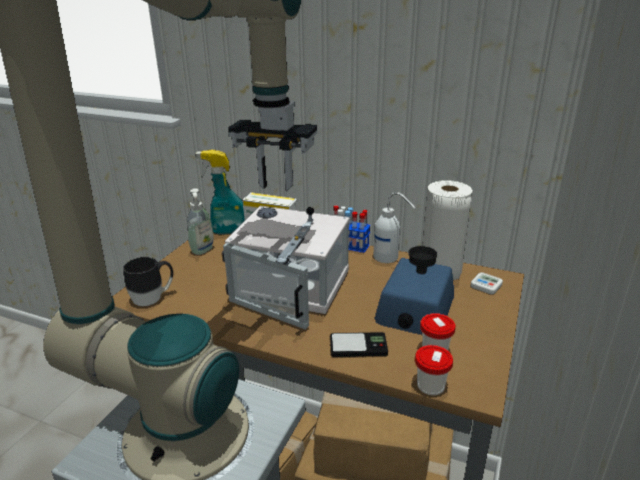

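```bash
python3 - <<'E'
from geo import *
r.move_to([.47,-.07,.36],down(1.67)); look(10,("stay_ball","middle_hole"))
r.move_to([.40,.0,.29],down(1.67)); look(11,("stay_ball","middle_hole"))
import pickle
def ball(n):
    c=pickle.load(open(f"pics/w{n}.pkl","rb"));im=cv2.imread(f"pics/w{n}.png")
    u,v=proj(c,[.5298,-.0045,.194]).round().astype(int)
    s=im[v-25:v+25,u-25:u+25].max(2)<45
    k,l,st,ce=cv2.connectedComponentsWithStats(s.astype(np.uint8)); i=l[25,25]; print(n,st[i],ce[i]+[u-25,v-25]); return c,ce[i]+[u-25,v-25]
o=[ball(n) for n in (8,10,11)]
X,e=tri(o);print(X,e); print([atz(c,uv,.194).round(4) for c,uv in o])
print(telemetry.current_t())
E
```

```text
10 stay_ball 0.75 [ 0.734  -0.0276  0.0037] [328.5 353.6]
10 middle_hole 0.69 [ 0.4313 -0.0177  0.1697] [375.  191.7]
11 stay_ball 0.82 [ 0.5303 -0.0026  0.1916] [301.3 391.1]
11 middle_hole 0.63 [ 0.433  -0.0169  0.1702] [295.7 277.8]
8 [ 16  15  19  21 310] [303.81612903 339.2       ]
10 [   0    0   50   50 2193] [378.53898769 292.01413589]
11 [   0   14   50   36 1558] [298.5        400.64634146]
[ 0.52043566 -0.00574016  0.21129523] [array([-0.99,  1.64]), array([2.1 , 0.69]), array([-1.24, -2.87])]
[array([ 0.5297, -0.0048,  0.194 ]), array([ 0.5276, -0.0038,  0.194 ]), array([ 0.5385, -0.0042,  0.194 ])]
19.7
```

View pics/w11.png

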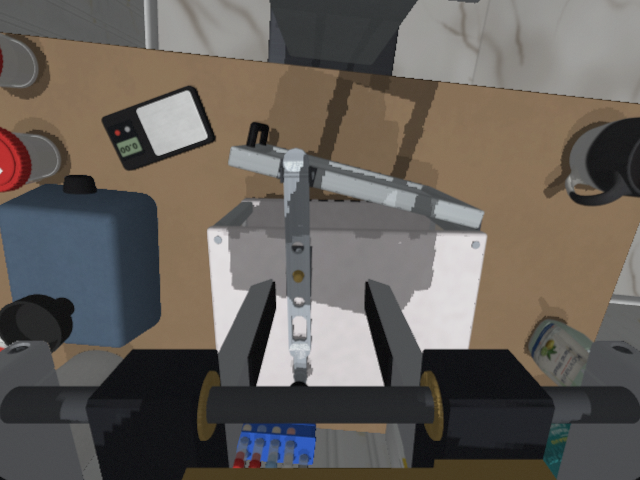

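```bash
python3 - <<'E'
from geo import *
gripper_to(.0)
r.move_to([.5298,-.0048,.26],down(1.67))
f0=np.array(telemetry.current_wrist_force())
r.move_l([.5298,-.0048,.235],vel=.06)
g=r.move_l([.5298,-.0048,.222],vel=.01,guard=4); print(g,telemetry.current_ee_pos(),r.nose_length,np.array(telemetry.current_wrist_force())-f0)
r.move_l([.5298,-.0048,.30],vel=.15); gripper_to(.09)
r.move_to([.42,.0,.36],down(1.67)); look(12)
r.move_to([.46,-.02,.36],down(1.67)); look(13); print(telemetry.current_t())
E
```

```text
True [ 0.52991686 -0.00484076  0.22727534] 0.025 [0.75421028 0.45204707 4.05082679]
12 stay_ball 0.64 [ 0.5327 -0.0042  0.1932] [305.  331.8]
12 middle_hole 0.56 [ 0.4342 -0.0177  0.1697] [301.2 234.4]
12 pin_plate 0.68 [ 0.429  -0.0159  0.1594] [303.8 227.2]
12 stay 0.17 [ 0.7304 -0.0297  0.003 ] [284.9 371.2]
12 cabinet 0.39 [ 0.2705 -0.3642 -0.0021] [59.2 57. ]
13 stay_ball 0.69 [ 0.5304 -0.0028  0.1952] [330.  299.1]
13 middle_hole 0.94 [ 0.4351 -0.0165  0.1689] [325.8 199.6]
13 pin_plate 0.54 [ 0.4288 -0.012   0.1586] [330.7 192.2]
13 stay 0.89 [ 0.3466 -0.0279  0.1728] [323.6 103.3]
26.0667
```

View pics/w13.png

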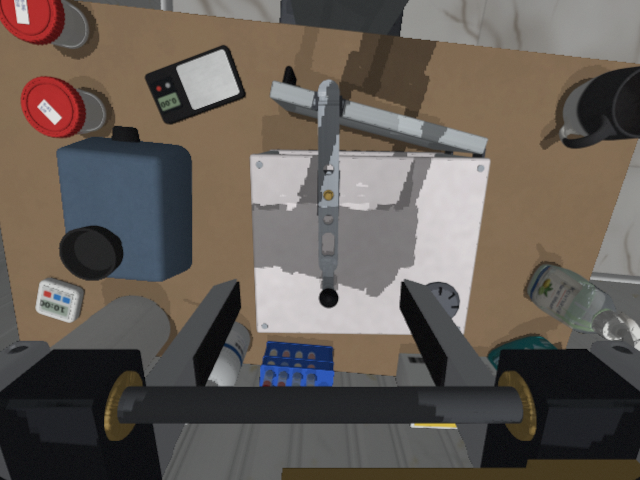

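```bash
python3 - <<'E'
from geo import *
r.hold(.3); print(telemetry.current_dq(),telemetry.current_t()); r.sign_off()
E
```

```text
[ 7.62961869e-04  2.45150589e-03 -4.79939203e-05  1.10900083e-03
  4.43416067e-04 -4.69620193e-04] 26.3667
the job is handed in; nothing more can be done
```

The job is handed in at 26.4 s. I gripped the stay by its ball and lifted it to about 0.17 rad, clear of the pin. I then brought the door in to about 0.23 rad and lowered the middle hole onto the pin in guarded steps. The wrist force changed by no more than about 3 N on the way down. After that I pressed the stay down, let go and backed off.

**Checks that passed:**
- The wrist views show the brass pin standing up through the middle round hole.
- A gentle 4 N press with the closed fingertips met the top of the ball at 202 mm. The nominal height with the stay level is 204 mm, so it is level to about 0.01 rad.
- The network's middle-hole readings in the last views lie 3–8 mm from the plate centre it reported.
- The arm was still and clear of everything at hand-in, and none of the bench items in view looked moved or tipped.

**Checks that failed or disagreed:**
- My camera triangulation of the ball's height after release did not work, because the gripper hid the ball in two of the three views. I did the fingertip press instead.
- One ball detection at that stage was clearly false and I ignored it.
- In close views after seating, the network's middle-hole reading was up to 9 mm off along the bar, against the pin visible in the hole.

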